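# Restock the adhesive lane first in, first out

## Task

Restock the adhesive lane first in, first out; the cap colours give the age: red is the oldest, then yellow, green, blue, and white is the newest. Before any new bottle leaves the delivery tray, bring the two old ones already in the lane forward, red up against the front stop and yellow close behind it; then load the new row from the tray behind them in order of age, so that all five stand upright on the lane's floor in single file with less than a finger's width between neighbours. Keep the bottles upright and set them down rather than drop them, and leave the ancient pot neck, sherd and cup where they lie.

Things in the scene. Friction and masses are not known exactly. Their poses are not given: they have to be found in the camera images.
- red_bottle: amber bottle of adhesive, about 0.14 kg, a red cap. Round body 44 mm in diameter up to 60 mm above the foot, shoulder to 70 mm, cap 34 mm in diameter from 70 to 92 mm (top). Origin: centre of the foot, z up. Oldest stock. Starts standing in the lane, well back from the front stop and nearer to it than the yellow one.
- yellow_bottle: amber bottle of adhesive, about 0.14 kg, a yellow cap. Round body 44 mm in diameter up to 60 mm above the foot, shoulder to 70 mm, cap 34 mm in diameter from 70 to 92 mm (top). Origin: centre of the foot, z up. Second oldest. Starts standing in the lane behind the red one.
- green_bottle: amber bottle of adhesive, about 0.14 kg, a green cap. Round body 44 mm in diameter up to 60 mm above the foot, shoulder to 70 mm, cap 34 mm in diameter from 70 to 92 mm (top). Origin: centre of the foot, z up. New stock, the oldest of the three. Starts standing in one of the cells of the delivery tray.
- blue_bottle: amber bottle of adhesive, about 0.14 kg, a blue cap. Round body 44 mm in diameter up to 60 mm above the foot, shoulder to 70 mm, cap 34 mm in diameter from 70 to 92 mm (top). Origin: centre of the foot, z up. New stock, the middle one in age. Starts standing in one of the cells of the delivery tray.
- white_bottle: amber bottle of adhesive, about 0.14 kg, a white cap. Round body 44 mm in diameter up to 60 mm above the foot, shoulder to 70 mm, cap 34 mm in diameter from 70 to 92 mm (top). Origin: centre of the foot, z up. New stock, the newest of all. Starts standing in one of the cells of the delivery tray.
- lane: fixed grey shelf-lane tray, 310 x 68 mm (82 over clips), clear rails, yellow strip on its front. Origin: centre of underside; x along the lane from front stop (robot end) to open back. Floor top z = 4 mm; rails inner faces y = -30, +30 mm, 26 mm high; stop inner face x = -151 mm, 36 mm high; floor ends x = +155 mm. A bottle touching the stop has its centre at x = -129 mm.
- delivery_tray: fixed brown cardboard tray with three 58 mm square cells in a row, 66 x 190 mm (x by y), 30 mm high, walls 4 mm. Origin: centre of underside; y along the row, x across. Cell centres at y = -62, 0, +62 mm, floor at z = 4 mm. A new bottle stands in each cell; the row is packed in order of age, but from either end.
- pot_neck: ancient painted pot neck, orange clay with black strokes, loose, resting on its broken 100 mm wide edge, 62 mm high, origin at the centre of its underside. Not part of the job.
- sherd: flat painted sherd, orange clay with black stripes, loose, about 80 by 40 mm and 10 mm thick, origin under its middle. Lies between lane and tray. Not part of the job.
- clay_cup: small ancient clay cup, loose, 62 mm across the rim, 38 mm high, origin at the centre of its underside. Not part of the job.
Mind the look-alikes: they are no part of the job. What is shaped like the red_bottle but pink or purple is not meant.

How it is judged:
On the way:
1. the old stock is forward: red less than 20 mm off the front stop, yellow less than 18 mm behind it, while the three new bottles still stand in their cells (x of red_bottle in the frame of lane between -0.135 and -0.109 m and y of red_bottle in the frame of lane between -0.012 and 0.012 m and z of red_bottle in the frame of lane between -0.002 and 0.012 m and x of each of red_bottle, yellow_bottle in the frame of lane below 0.15 m and angle between each of red_bottle, yellow_bottle's own z axis and vertical below 0.1 rad and linear speed of each of red_bottle, yellow_bottle below 0.03 m/s and y of yellow_bottle in the frame of lane between -0.012 and 0.012 m and z of yellow_bottle in the frame of lane between -0.002 and 0.012 m and horizontal distance between red_bottle and yellow_bottle below 0.062 m and x of yellow_bottle in the frame of lane above -0.095 m and distance of each of green_bottle, blue_bottle, white_bottle from where it was at the start of the episode below 0.02 m), for 0.2 s.
At the end, for the whole second after the job is handed in: All five bottles stand upright (within 0.1 rad) and at rest on the lane's floor in the order red, yellow, green, blue, white from the front stop; red is less than 20 mm off the stop, and each gap between neighbours is under 18 mm (centres under 62 mm apart) (x of red_bottle in the frame of lane between -0.135 and -0.109 m and y of red_bottle in the frame of lane between -0.012 and 0.012 m and z of red_bottle in the frame of lane between -0.002 and 0.012 m and x of each of red_bottle, yellow_bottle, green_bottle, blue_bottle, white_bottle in the frame of lane below 0.15 m and angle between each of red_bottle, yellow_bottle, green_bottle, blue_bottle, white_bottle's own z axis and vertical below 0.1 rad and linear speed of each of red_bottle, yellow_bottle, green_bottle, blue_bottle, white_bottle below 0.03 m/s and y of yellow_bottle in the frame of lane between -0.012 and 0.012 m and z of yellow_bottle in the frame of lane between -0.002 and 0.012 m and y of green_bottle in the frame of lane between -0.012 and 0.012 m and z of green_bottle in the frame of lane between -0.002 and 0.012 m and y of blue_bottle in the frame of lane between -0.012 and 0.012 m and z of blue_bottle in the frame of lane between -0.002 and 0.012 m and y of white_bottle in the frame of lane between -0.012 and 0.012 m and z of white_bottle in the frame of lane between -0.002 and 0.012 m and horizontal distance between red_bottle and yellow_bottle below 0.062 m and horizontal distance between yellow_bottle and green_bottle below 0.062 m and horizontal distance between green_bottle and blue_bottle below 0.062 m and horizontal distance between blue_bottle and white_bottle below 0.062 m and x of yellow_bottle in the frame of lane above -0.095 m and x of green_bottle in the frame of lane above -0.055 m and x of blue_bottle in the frame of lane above -0.015 m and x of white_bottle in the frame of lane above 0.025 m); the robot touches nothing.
It fails at once if a bottle is tipped (more than 0.5 rad) (angle between any of red_bottle, yellow_bottle, green_bottle, blue_bottle, white_bottle's own z axis and vertical above 0.5 rad).
It fails at once if a bottle is dropped or thrown: it moves faster than 0.6 m/s with no finger on it ((linear speed of red_bottle above 0.6 m/s and contact force between the fingers and red_bottle below 0.05 N) or (linear speed of yellow_bottle above 0.6 m/s and contact force between the fingers and yellow_bottle below 0.05 N) or (linear speed of green_bottle above 0.6 m/s and contact force between the fingers and green_bottle below 0.05 N) or (linear speed of blue_bottle above 0.6 m/s and contact force between the fingers and blue_bottle below 0.05 N) or (linear speed of white_bottle above 0.6 m/s and contact force between the fingers and white_bottle below 0.05 N)).
It fails at once if the pot neck is displaced by more than 20 mm (distance of pot_neck from where it was at the start of the episode above 0.02 m).
It fails at once if the sherd is displaced by more than 20 mm (distance of sherd from where it was at the start of the episode above 0.02 m).
It fails at once if the clay cup is displaced by more than 20 mm (distance of clay_cup from where it was at the start of the episode above 0.02 m).
It also fails if it takes over 128 s, if anything falls off the work surface, if the arm or the gripper's body presses on something with over 40 N, if the wrist force passes 120 N, or if a joint passes its speed limit or range.

## Robot

A 7-joint arm with a two-finger parallel gripper is mounted at the origin on the work surface. World frame = base frame: x ahead of the robot, y to its left, z up, the work surface at z = 0. Lengths are in m, angles in rad, forces in N, time in s.
With the tool pointing down it reaches from about 0.35 to 0.9 m from the base axis. Payload 8.1 kg.
Tool frame: the origin (TCP) lies at the very end of the fingers, on their centre line; the grasp point (between the pads) lies arm.grip_point_offset behind it (arm.grip_point_offset is the distance from the TCP to the grasp point, in m); z points along the fingers, y is the line along which they close (so a half turn about z gives the same grasp; the last joint's range is limited). The gripper opens to 92 mm and grips with 3 to 60 N. Pads are 19 mm wide; open, the fingers measure 130 mm over their backs; the gripper's body (75 mm by 190 mm) begins 47 mm behind the grasp point.
Start: joints at [-1.384, 0.434, 0.025, 1.573, -0.012, 1.134, -0.075], TCP at [0.179, 0.599, 0.227] pointing down, gripper open.
Joint ranges: [-2.62, 2.62], [-0.44, 2.09], [-1.27, 1.32], [0.08, 2.57], [-1.32, 4.46], [0.12, 2], [-2.74, 2.74]. Speed limits (rad/s): [2.22, 2.22, 3.01, 3.01, 3.14, 3.14, 3.14].

## Interface

Orientations are given as a rotation vector (axis times angle).
In Python, from cell import arm gives the robot as it stands. The module is installed in compiled form; this text tells all that it offers.
- The arm moves only by the shell command python3 -m creep 'ROWS' [OPENING] [FORCE]. ROWS is JSON, a list of rows, each a list of 6 numbers: the shift along the tool's x, y, z scaled (see below), then the turn, a rotation vector about the tool's x, y, z scaled (see below). A call has 1 to 20 rows; each row shifts and turns the commanded pose from where the row before left it, along the tool's axes as they then stand; what a row does not reach is not made up. The controller multiplies each number of a shift by 0.4 m and each number of a turn by 120 degrees. A row lasts 1/12 s, in which the tool goes at most 41.7 mm and 7.16 degrees, less where a joint would pass 70% of its speed; a pose out of reach is approached as far as the arm can. A call with a number of a shift or a turn outside -1 to 1 is refused whole. A call with a gripper value outside its range is refused whole. OPENING is the closure, from -1 (fully open) to 1 (shut), set as the call begins (- or left out, the last holds). The fingers move at their own pace and stop on an object; FORCE is the grip in N (left out, the last holds). Time passes only in rows, so rows that do not move let the fingers close. It gives the time, the measured TCP pose, the force, the opening and the grip force at its end, in the units of the state.
- arm.observe(): the state, without advancing time (a new reading comes with each control period).
- arm.get_image(name): name is "scene" or "top" or "wrist"; returns a dict with "frame" (400x640x3 uint8, red, green, blue), "intrinsics" (3x3 intrinsics, pixels), "rvec" (rotation vector, rad) and "tvec" (3), from world to camera coordinates, as OpenCV has them; the wrist camera has in their place "mount" (4x4, takes a point from camera to tool coordinates, whose origin is the TCP and whose axes are the flange's). Camera axes: x right, y down, z forward; pixel columns grow to the right and rows downward; lengths in m; the calibration is good to about 2 mm. A picture is of the moment at which its call begins: read the wrist's pose just before it. There is no depth.
- arm.sign_off(): hands the job in; it is judged then, once.
The state is a dict: "clock": time; "joints": joint angles; "dq": joint speeds; "joint_efforts": joint torques, N m; "position": TCP position; "ee_rot": TCP orientation; "force": force on the tool from outside, world axes, zero at the start; "ft_torque": the same for the moment, N m; "width": opening from 0.0 (shut) to 1.0 (fully open); "gripper_force": force on a finger pad.
Only numpy, scipy, OpenCV 4.12 (cv2) and the standard library are available. Lean on these libraries where they do the work, as an engineer would, in place of code of your own. Each camera call takes 0.05 s, during which the arm holds its last target. There are 200 camera calls.

## Working session

There is one attempt and no reset: what is moved stays moved. The work goes in short steps, Python scripts to look and compute and a shell command to move; the robot and the scene stay as the last step left them, time stands still between calls to the robot, and variables do not carry over. Pictures are saved under pics/ and viewed, at most 14 in all, crops included, and the job is handed in when it is done.

```bash
mkdir -p pics
cat > h.py <<'E'
import numpy as np, cv2
from cell import arm
def save(n,f,crop=None,k=1):
    d=arm.get_image(n); im=d["frame"][:,:,::-1].copy()
    if crop: x0,y0,x1,y1=crop; im=im[y0:y1,x0:x1]
    if k!=1: im=cv2.resize(im,None,fx=k,fy=k,interpolation=cv2.INTER_CUBIC)
    cv2.imwrite("pics/"+f,im); return d
def ray(d,u,v,z):
    R=cv2.Rodrigues(np.array(d["rvec"],float))[0]; t=np.array(d["tvec"],float).ravel()
    K=np.array(d["intrinsics"]); c=-R.T@t; r=R.T@np.linalg.inv(K)@[u,v,1]
    return c+r*(z-c[2])/r[2]
E
python3 - <<'E'
from h import *
print(arm.observe(), arm.grip_point_offset)
d=save("top","top1.png"); print(d["intrinsics"],d["rvec"],d["tvec"])
d=save("scene","scene1.png");
E
```

```text
{'clock': 0.0, 'joints': array([-1.38358594,  0.43522766,  0.0249462 ,  1.57406833, -0.01162232,
        1.13393897, -0.07512775]), 'dq': array([-8.48687729e-05, -2.37808222e-04,  1.70749745e-03,  4.40750932e-04,
       -6.37540360e-04, -1.07214590e-03,  1.70491303e-04]), 'joint_efforts': array([-1.17270943e-04, -6.67837214e+01,  9.84888487e-01, -3.14473271e+01,
       -6.05750293e-02,  4.27895319e-02,  1.90894953e-04]), 'position': array([0.17850043, 0.59847026, 0.22595284]), 'ee_rot': array([-4.53753595e-01, -3.10853810e+00,  2.34560302e-03]), 'force': array([ 0.31322839,  0.66051119, -0.95935504]), 'ft_torque': array([ 0.00293956, -0.02589827, -0.00922561]), 'gripper_force': 0.0, 'width': 1.005015430269623} 0.0188
[[494.67491084   0.         314.69306551]
 [  0.         494.67491084 203.83906629]
 [  0.           0.           1.        ]] [ 2.19129837 -2.01161721  0.20975273] [-0.01912397  0.60250128  1.02509593]
```

View pics/top1.png

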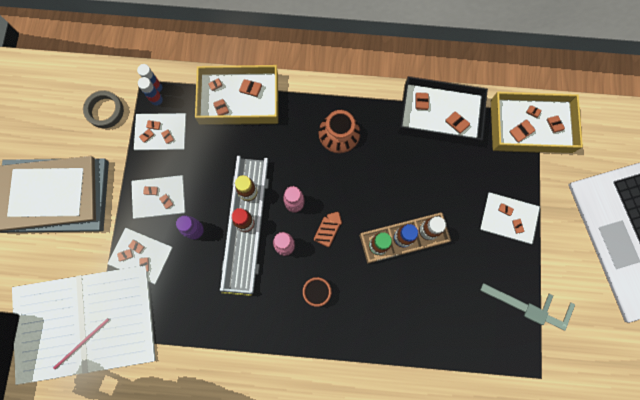

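View pics/scene1.png

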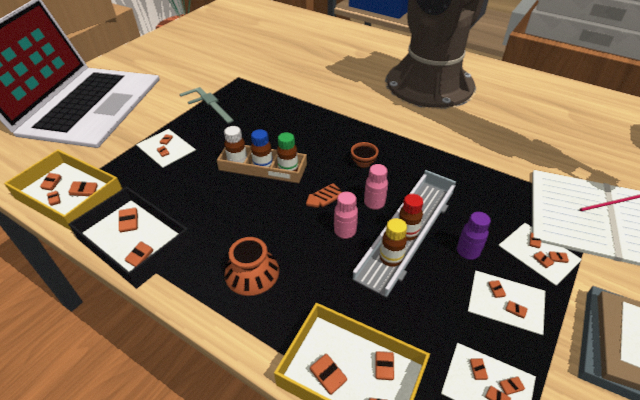

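The top view shows the lane with front stop near (237,292) and open back near (252,158). Red is at (241,218), yellow at (244,186). The tray holds green (383,241), blue (409,233) and white (435,226). Two pink decoys stand at (293,199) and (284,243), and the purple one at (189,228). I'll enlarge it to read the positions more closely.

Run:
```python
from h import *
d=save("top","top2.png",(205,150,465,345),3)
```

```text
(no output)
```

View pics/top2.png

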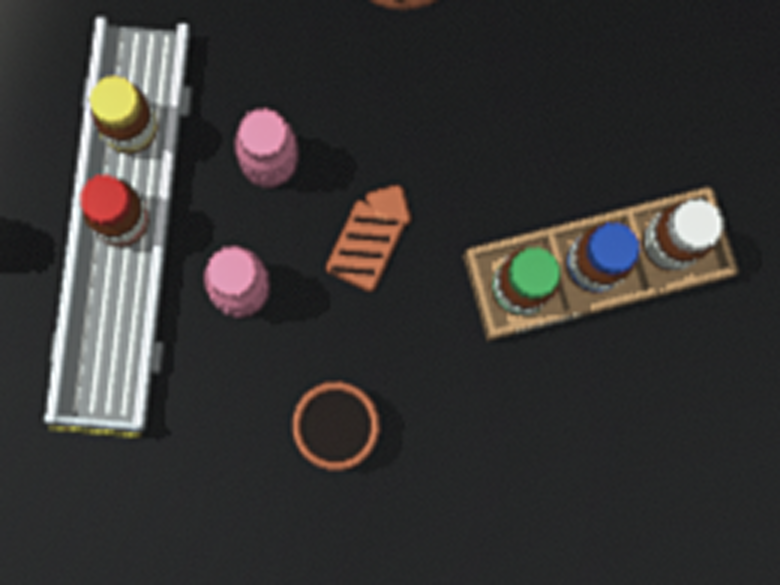

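The enlargement shows yellow cap (117,101), red (107,202), green (534,272), blue (612,248), white (695,224), pinks (264,132) and (236,273). The lane front corners are (47,418) and (145,427), and the tray corners (467,250), (712,190), (737,270) and (490,338).

```bash
cat > m.py <<'E'
from h import *
d=arm.get_image("top")
P=dict(yel=(117,101,.096),red=(107,202,.096),grn=(534,272,.096),blu=(612,248,.096),whi=(695,224,.096),pk1=(264,132,.092),pk2=(236,273,.092),
lbL=(97,19,.026),lbR=(185,26,.026),lfL=(47,420,.030),lfR=(144,428,.030),
t1=(467,250,.03),t2=(712,190,.03),t3=(737,270,.03),t4=(490,338,.03),cup=(336,425,.038),sh1=(400,187,.01),sh2=(350,285,.01))
W={}
for k,(u,v,z) in P.items():
    W[k]=ray(d,205+(u+.5)/3-.5,150+(v+.5)/3-.5,z); print(k,W[k].round(4), round(float(np.hypot(*W[k][:2])),3))
pn=ray(d,340,125,.062);print("pot",pn.round(3))
f=(W['lfL']+W['lfR'])/2;b=(W['lbL']+W['lbR'])/2
a=(b-f)[:2];print("lane f,b",f,b,np.linalg.norm(a),np.degrees(np.arctan2(a[1],a[0])),"widths",np.linalg.norm(W['lfL']-W['lfR']),np.linalg.norm(W['lbL']-W['lbR']))
t=sum(W[f't{i}'] for i in (1,2,3,4))/4
e=W['t1']-W['t2'];e2=W['t4']-W['t3'];print("tray",t,np.linalg.norm(e),np.linalg.norm(e2),np.degrees(np.arctan2(e[1],e[0])),np.degrees(np.arctan2(e2[1],e2[0])))
R=cv2.Rodrigues(arm.observe()['ee_rot'])[0];print(R.round(3))
E
python3 m.py
```

```text
yel [0.6272 0.1882 0.096 ] 0.655
red [0.5532 0.1867 0.096 ] 0.584
grn [ 0.5291 -0.1174  0.096 ] 0.542
blu [ 0.5507 -0.1711  0.096 ] 0.577
whi [ 0.5728 -0.2285  0.096 ] 0.617
pk1 [0.6143 0.0809 0.092 ] 0.62
pk2 [0.5111 0.0909 0.092 ] 0.519
lbL [0.7085 0.2235 0.026 ] 0.743
lbR [0.7086 0.1548 0.026 ] 0.725
lfL [0.3999 0.2228 0.03  ] 0.458
lfR [0.4003 0.1515 0.03  ] 0.428
t1 [ 0.5513 -0.0746  0.03  ] 0.556
t2 [ 0.6126 -0.2555  0.03  ] 0.664
t3 [ 0.5534 -0.276   0.03  ] 0.618
t4 [ 0.4872 -0.0959  0.03  ] 0.497
cup [0.4141 0.012  0.038 ] 0.414
sh1 [ 0.599  -0.0216  0.01  ] 0.599
sh2 [0.5202 0.0104 0.01  ] 0.52
pot [ 0.791 -0.009  0.062]
lane f,b [0.40008039 0.18713603 0.03      ] [0.70853955 0.18915119 0.026     ] 0.308465735161474 0.3743082676771098 widths 0.07132694507949523 0.06878805076806603
tray [ 0.55113324 -0.17550003  0.03      ] 0.19100284168433188 0.19185612648334552 108.72281698892334 110.1734868889085
[[-0.958  0.286 -0.   ]
 [ 0.286  0.958 -0.001]
 [-0.    -0.001 -1.   ]]
```

```bash
cat > go.py <<'E'
import sys
from h import *
# target x y z yaw(deg of tool y) n rows -> rows in tool units
x,y,z,n=map(float,sys.argv[1:5]); o=arm.observe(); R=cv2.Rodrigues(np.array(o['ee_rot']))[0]
yaw=np.degrees(np.arctan2(R[1,1],R[0,1]))
print("at",np.round(o['position'],4),"yaw",yaw.round(2),"tilt",R[:,2].round(3),"shift/row",(R.T@(np.array([x,y,z])-o['position'])/0.4/n).round(4))
E
python3 -m creep '[[0,0,0,0,0,-0.0472],[0,0,0,0,0,-0.0472],[0,0,0,0,0,-0.0472],[-0.055,-0.0605,0.0075,0,0,0],[-0.055,-0.0605,0.0075,0,0,0],[-0.055,-0.0605,0.0075,0,0,0],[-0.055,-0.0605,0.0075,0,0,0],[-0.055,-0.0605,0.0075,0,0,0],[-0.055,-0.0605,0.0075,0,0,0],[-0.055,-0.0605,0.0075,0,0,0],[-0.055,-0.0605,0.0075,0,0,0],[-0.055,-0.0605,0.0075,0,0,0],[-0.055,-0.0605,0.0075,0,0,0],[-0.055,-0.0605,0.0075,0,0,0],[-0.055,-0.0605,0.0075,0,0,0],[-0.055,-0.0605,0.0075,0,0,0],[-0.055,-0.0605,0.0075,0,0,0],[-0.055,-0.0605,0.0075,0,0,0],[-0.055,-0.0605,0.0075,0,0,0],[0,0,0,0,0,0]]' -0.5 15; python3 go.py 0.553 0.187 0.15 4
```

```text
clock: 1.87
position: [0.5375, 0.2069, 0.1782]
ee_rot: [0.003, 3.14, -0.006]
force: [0.1, -0.4, -0.1]
width: 0.751
gripper_force: 0.0
at [0.5375 0.2069 0.1782] yaw 89.89 tilt [ 0.002 -0.004 -1.   ] shift/row [-0.0097 -0.0124  0.0177]
```

```bash
python3 -m creep '[[-0.0097,-0.0124,0.0177,0,0,-0.001],[-0.0097,-0.0124,0.0177,0,0,-0.001],[-0.0097,-0.0124,0.0177,0,0,-0.001],[-0.0097,-0.0124,0.0177,0,0,-0.001],[0,0,0,0,0,0],[0,0,0,0,0,0]]'; python3 go.py 0.553 0.187 0.074 4
python3 - <<'E'
from h import *
o=arm.observe(); d=save("wrist","w1.png")
R=cv2.Rodrigues(np.array(o['ee_rot']))[0]; M=np.array(d["mount"]); K=np.array(d["intrinsics"]); print(M.round(3).tolist(),K.round(1).tolist())
for p in [(.553,.187,.096),(.627,.188,.096)]:
    c=np.linalg.inv(M)@np.append(R.T@(np.array(p)-o['position']),1); q=K@c[:3]; print(q[:2]/q[2])
E
```

```text
clock: 2.37
position: [0.5485, 0.1943, 0.1497]
ee_rot: [0.024, -3.14, 0.001]
force: [-1.3, -0.2, 1.3]
width: 0.751
gripper_force: 0.0
at [0.5485 0.1943 0.1497] yaw 90.87 tilt [-0.001 -0.001 -1.   ] shift/row [-0.0028 -0.0046  0.0473]
[[-0.001, -0.952, -0.307, 0.083], [1.0, -0.001, -0.0, 0.001], [-0.0, -0.307, 0.952, -0.159], [0.0, 0.0, 0.0, 1.0]] [[310.5, 0.0, 322.4], [0.0, 310.5, 199.7], [0.0, 0.0, 1.0]]
[311.5568518  223.84469401]
[312.45088192 308.37026638]
```

View pics/w1.png

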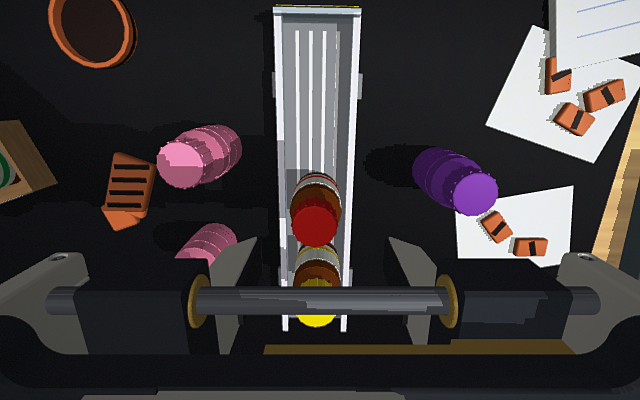

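The wrist view shows red's cap at (315,226), 3 px right of the prediction, so y≈0.189. Yellow is at (316,308), and the fingers straddle the lane clear of the pinks. Descending on red.

```bash
python3 -m creep '[[-0.007,-0.0066,0,0,0,0.0037],[-0.007,-0.0066,0,0,0,0],[0,0,0.03,0,0,0],[0,0,0.03,0,0,0],[0,0,0.03,0,0,0],[0,0,0.03,0,0,0],[0,0,0.03,0,0,0],[0,0,0.03,0,0,0],[0,0,0,0,0,0],[0,0,0,0,0,0]]'; python3 go.py 0.554 0.189 0.074 1
```

```text
clock: 3.25
position: [0.5545, 0.189, 0.0783]
ee_rot: [0.011, -3.141, 0.001]
force: [-0.3, 1.1, 0.9]
width: 0.748
gripper_force: 0.0
at [0.5545 0.189  0.0783] yaw 90.42 tilt [-0.001 -0.    -1.   ] shift/row [ 0.0012 -0.0001  0.0109]
```

```bash
python3 -m creep '[[0,0,0.0107,0,0,0],[0,0,0,0,0,0],[0,0,0,0,0,0]]'; python3 -m creep '[[0,0,0,0,0,0],[0,0,0,0,0,0],[0,0,0,0,0,0],[0,0,0,0,0,0],[0,0,0,0,0,0],[0,0,0,0,0,0]]' 1 15;  python3 go.py 0.43 0.188 0.080 1
```

```text
clock: 3.5
position: [0.5548, 0.1893, 0.0746]
ee_rot: [-0.012, 3.141, 0.001]
force: [0.0, -0.7, -0.2]
width: 0.754
gripper_force: 0.0
clock: 4.0
position: [0.5546, 0.1892, 0.0742]
ee_rot: [-0.011, 3.142, 0.0]
force: [0.2, 0.7, -1.6]
width: 0.367
gripper_force: 15.1
at [0.5546 0.1892 0.0742] yaw 90.42 tilt [ 0.  0. -1.] shift/row [ 0.3115 -0.0007 -0.0146]
```

```bash
python3 -m creep '[[0,0,-0.0075,0,0,0],[0,0,-0.0075,0,0,0],[0.03,0,0,0,0,0],[0.04,0,0,0,0,0],[0.04,0,0,0,0,0],[0.04,0,0,0,0,0],[0.04,0,0,0,0,0],[0.04,0,0,0,0,0],[0.04,0,0,0,0,0],[0.03,0,0,0,0,0],[0.012,-0.003,0,0,0,0],[0,0,0,0,0,0],[0,0,0,0,0,0]]';  python3 go.py 0.43 0.188 0.0745 1
```

```text
clock: 5.08
position: [0.4305, 0.1872, 0.0805]
ee_rot: [-0.011, 3.141, 0.001]
force: [1.0, 0.4, -1.5]
width: 0.365
gripper_force: 15.0
at [0.4305 0.1872 0.0805] yaw 90.42 tilt [ 0.001  0.    -1.   ] shift/row [0.0013 0.002  0.0149]
```

```bash
python3 -m creep '[[0,0.002,0.005,0,0,0],[0,0,0.005,0,0,0],[0,0,0.004,0,0,0],[0,0,0,0,0,0],[0,0,0,0,0,0]]'; python3 -m creep '[[0,0,0,0,0,0],[0,0,0,0,0,0],[0,0,0,0,0,0],[0,0,0,0,0,0]]' -0.5;  python3 go.py 0.629 0.1903 0.13 10
```

```text
clock: 5.5
position: [0.4299, 0.1878, 0.0743]
ee_rot: [0.011, -3.141, 0.0]
force: [0.5, 0.0, -0.6]
width: 0.368
gripper_force: 15.0
clock: 5.83
position: [0.4299, 0.188, 0.0746]
ee_rot: [-0.011, 3.141, 0.0]
force: [-0.8, -0.8, -0.5]
width: 0.607
gripper_force: 0.0
at [0.4299 0.188  0.0746] yaw 90.42 tilt [ 0.  0. -1.] shift/row [-0.0498  0.0002 -0.0138]
```

```bash
python3 -m creep '[[0,0,-0.035,0,0,0],[0,0,-0.035,0,0,0],[0,0,-0.04,0,0,0],[0,0,-0.03,0,0,0],[-0.06,0,0,0,0,0],[-0.06,0,0,0,0,0],[-0.06,0,0,0,0,0],[-0.06,0,0,0,0,0],[-0.06,0,0,0,0,0],[-0.06,0,0,0,0,0],[-0.06,0,0,0,0,0],[-0.06,0,0,0,0,0],[-0.018,0.002,0,0,0,0],[0,0,0,0,0,0],[0,0,0,0,0,0]]';  python3 go.py 0.629 0.1903 0.0745 1
python3 - <<'E'
from h import *
save("wrist","w2.png");save("top","top3.png",(190,130,340,310),3.3)
E
```

```text
clock: 7.08
position: [0.6282, 0.1902, 0.1301]
ee_rot: [0.011, -3.14, 0.0]
force: [-0.5, 0.5, -0.3]
width: 0.751
gripper_force: 0.0
at [0.6282 0.1902 0.1301] yaw 90.42 tilt [-0.001 -0.    -1.   ] shift/row [-0.0022  0.0003  0.1389]
```

View pics/w2.png

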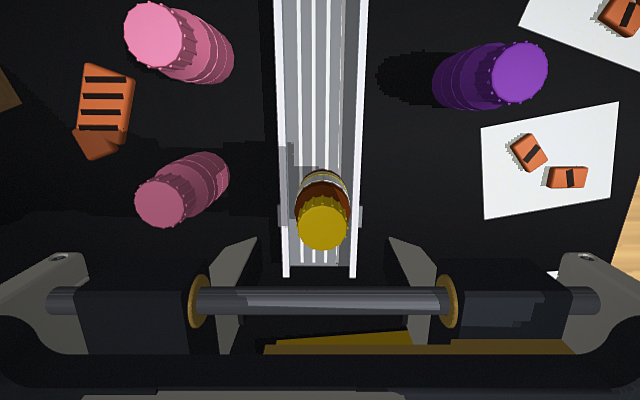

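Yellow's cap is at (323,227) and the tool axis projects to (321,229), so they agree to about 1 mm. Grasping yellow.

```bash
python3 -m creep '[[0,0.002,0.028,0,0,0],[0,0,0.028,0,0,0],[0,0,0.028,0,0,0],[0,0,0.028,0,0,0],[0,0,0.027,0,0,0],[0,0,0,0,0,0],[0,0,0,0,0,0]]'; python3 -m creep '[[0,0,0,0,0,0],[0,0,0,0,0,0],[0,0,0,0,0,0],[0,0,0,0,0,0],[0,0,0,0,0,0],[0,0,0,0,0,0]]' 1 15;  python3 go.py 0.480 0.1885 0.080 1
```

```text
clock: 7.77
position: [0.6283, 0.1907, 0.0738]
ee_rot: [0.011, -3.14, 0.001]
force: [0.1, 0.8, -0.2]
width: 0.747
gripper_force: 0.0
clock: 8.27
position: [0.6291, 0.191, 0.0752]
ee_rot: [-0.011, 3.141, 0.0]
force: [0.3, 0.5, -2.1]
width: 0.366
gripper_force: 15.1
at [0.6291 0.191  0.0752] yaw 90.42 tilt [ 0.  0. -1.] shift/row [ 0.3728 -0.0034 -0.0122]
```

View pics/top3.png

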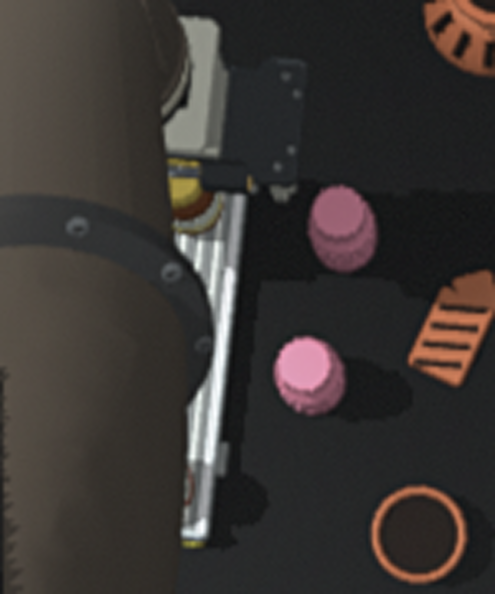

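The arm hides most of red, but it stands near the front stop around (190,490). Yellow is gripped (34 mm wide), so I'm bringing it forward.

```bash
python3 -m creep '[[0,0,-0.007,0,0,0],[0,0,-0.007,0,0,0],[0.03,0,0,0,0,0],[0.04,0,0,0,0,0],[0.04,0,0,0,0,0],[0.04,0,0,0,0,0],[0.04,0,0,0,0,0],[0.04,0,0,0,0,0],[0.04,0,0,0,0,0],[0.04,0,0,0,0,0],[0.03,0,0,0,0,0],[0.022,-0.0034,0,0,0,0],[0.01,0,0,0,0,0],[0,0,0,0,0,0],[0,0,0,0,0,0]]';  python3 go.py 0.480 0.1885 0.0745 1
python3 - <<'E'
from h import *
save("wrist","w3.png",(200,0,440,300),2)
E
```

```text
clock: 9.52
position: [0.4809, 0.1886, 0.0808]
ee_rot: [-0.011, 3.141, 0.001]
force: [0.3, 0.3, -2.0]
width: 0.362
gripper_force: 15.0
at [0.4809 0.1886 0.0808] yaw 90.41 tilt [ 0.001  0.    -1.   ] shift/row [ 0.0023 -0.0002  0.0158]
```

View pics/w3.png

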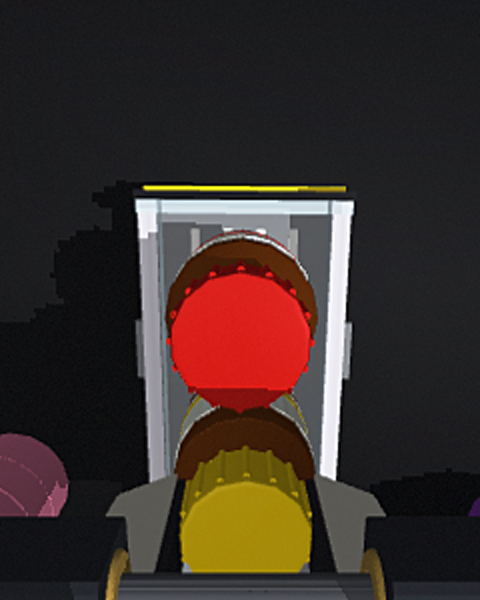

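Red stands upright just behind the stop, its cap centre at crop (240,340), and yellow is held directly behind it. Lowering yellow, and checking the stop's position from its edge at crop row 200.

```bash
cat > wr.py <<'E'
from h import *
def wray(d,o,u,v,z):
    R=cv2.Rodrigues(np.array(o['ee_rot']))[0]; M=np.array(d["mount"]); K=np.array(d["intrinsics"])
    c=R@M[:3,3]+o['position']; r=R@M[:3,:3]@np.linalg.inv(K)@[u,v,1]
    return c+r*(z-c[2])/r[2]
E
python3 - <<'E'
from wr import *
o=arm.observe(); d=arm.get_image("wrist")
for n,u,v,z in [("stop outer top",240,198,.036),("stop inner top",240,212,.036),("red cap",240,340,.096),("railL in",158,420,.026),("railR in",325,420,.026)]:
    print(n,wray(d,o,200+u/2,v/2,z).round(4))
E
python3 -m creep '[[0.002,0,0.005,0,0,0],[0,0,0.005,0,0,0],[0,0,0.005,0,0,0],[0,0,0,0,0,0],[0,0,0,0,0,0]]'; python3 -m creep '[[0,0,0,0,0,0],[0,0,0,0,0,0],[0,0,0,0,0,0],[0,0,0,0,0,0]]' -0.5;  python3 go.py 0.48 0.1885 0.16 1
```

```text
stop outer top [0.3978 0.1872 0.036 ]
stop inner top [0.402  0.1872 0.036 ]
red cap [0.4298 0.1877 0.096 ]
railL in [0.4754 0.1574 0.026 ]
railR in [0.475  0.2186 0.026 ]
clock: 10.03
position: [0.4798, 0.188, 0.0746]
ee_rot: [-0.011, 3.141, -0.001]
force: [0.1, -2.3, 3.8]
width: 0.362
gripper_force: 15.0
clock: 10.37
position: [0.4793, 0.1887, 0.0744]
ee_rot: [0.012, -3.141, -0.0]
force: [-0.2, 0.4, -0.8]
width: 0.607
gripper_force: 0.0
at [0.4793 0.1887 0.0744] yaw 90.43 tilt [-0.  0. -1.] shift/row [-0.0017 -0.0005 -0.2139]
```

Red is about 6 mm off the stop and yellow 49 mm behind it, both on the lane's centre line (y≈0.188). Next, green.

```bash
python3 -m creep '[[0,0,-0.04,0,0,0],[0,0,-0.06,0,0,0],[0,0,-0.06,0,0,0],[0,0,-0.05,0,0,0],[-0.006,-0.04,0,0,0,0],[-0.01,-0.065,0,0,0,0],[-0.01,-0.065,0,0,0,0],[-0.01,-0.065,0,0,0,0],[-0.01,-0.065,0,0,0,0],[-0.01,-0.065,0,0,0,0],[-0.01,-0.065,0,0,0,0],[-0.01,-0.065,0,0,0,0],[-0.01,-0.065,0,0,0,0],[-0.01,-0.065,0,0,0,0],[-0.01,-0.065,0,0,0,0],[-0.01,-0.065,0,0,0,0],[0,0,0,0,0,0]]'; python3 -m creep '[[0,0,0,0,0,0.0536],[0,0,0,0,0,0.0536],[0,0,0,0,0,0.0536],[0,0,0,0,0,0.0536],[0,0,0,0,0,0.0536],[0,0,0,0,0,0.0536],[0,0,0,0,0,0.0536],[0,0,0,0,0,0]]';  python3 go.py 0.530 -0.117 0.15 1
python3 - <<'E'
from h import *
save("wrist","w4.png"); save("scene","scene2.png",(200,80,520,320),2.4)
E
```

```text
clock: 11.78
position: [0.5282, -0.1193, 0.1588]
ee_rot: [-0.002, 3.141, -0.005]
force: [0.2, -1.1, 0.7]
width: 0.752
gripper_force: 0.0
clock: 12.45
position: [0.528, -0.1124, 0.1583]
ee_rot: [-1.199, -2.904, -0.0]
force: [-0.6, 0.4, -1.5]
width: 0.749
gripper_force: 0.0
at [ 0.528  -0.1124  0.1583] yaw 45.13 tilt [-0.  0. -1.] shift/row [-0.0116 -0.0045  0.0209]
```

View pics/w4.png

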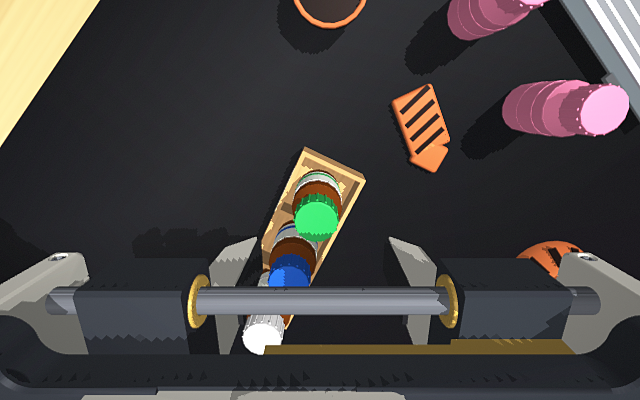

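Green's cap is at (317,219), blue's at (289,276), white's at (264,337). Both fingers miss the neighbours.

Run:
```python
from wr import *
o=arm.observe(); d=arm.get_image("wrist")
R=cv2.Rodrigues(np.array(o['ee_rot']))[0]
for n,u,v in [("g",317,219),("b",289,276),("w",264,337)]:
    p=wray(d,o,u,v,.096); print(n,p.round(4),(R.T@(p-o['position'])/.4).round(4))
```

```text
g [ 0.5281 -0.1174  0.096 ] [-0.0085 -0.0083  0.1561]
b [ 0.5476 -0.1688  0.096 ] [-0.1331 -0.0661  0.1561]
w [ 0.5744 -0.2285  0.096 ] [-0.2854 -0.126   0.1561]
```

View pics/scene2.png

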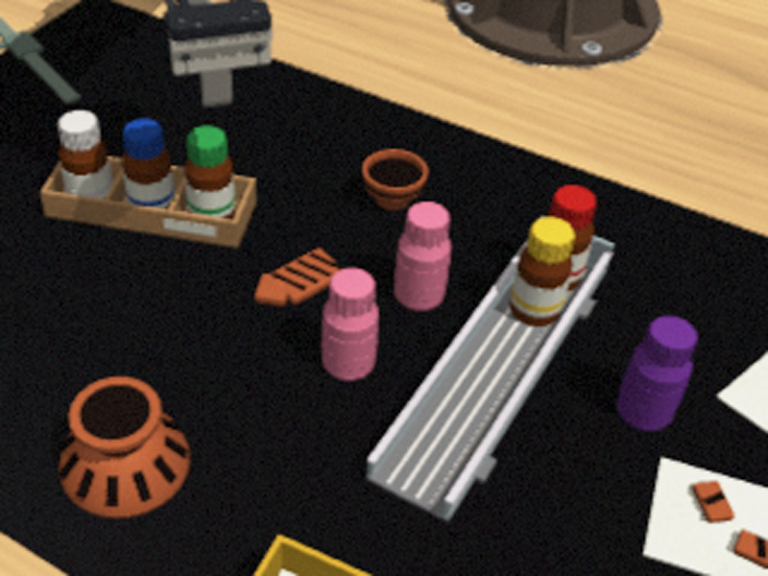

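Red (573,210) and yellow (551,245) stand forward together at the stop end, and the pinks, sherd, cup and pot are untouched. Descending on green.

```bash
python3 -m creep '[[-0.0085,-0.0083,0.03,0,0,0],[0,0,0.04,0,0,0],[0,0,0.04,0,0,0],[0,0,0.03,0,0,0],[0,0,0.03,0,0,0],[0,0,0.025,0,0,0],[0,0,0.014,0,0,0],[0,0,0,0,0,0],[0,0,0,0,0,0]]'; python3 go.py 0.528 -0.1174 0.0745 1
```

```text
clock: 13.35
position: [0.5281, -0.118, 0.075]
ee_rot: [-1.191, -2.907, -0.0]
force: [0.2, 0.2, -0.4]
width: 0.749
gripper_force: 0.0
at [ 0.5281 -0.118   0.075 ] yaw 45.43 tilt [-0.  0. -1.] shift/row [0.0012 0.0009 0.0012]
```

```bash
python3 -m creep '[[0,0,0,0,0,0],[0,0,0,0,0,0],[0,0,0,0,0,0],[0,0,0,0,0,0],[0,0,0,0,0,0],[0,0,0,0,0,0]]' 1 15; python3 -m creep '[[0,0,-0.02,0,0,0],[0,0,-0.03,0,0,0],[0,0,-0.05,0,0,0],[0,0,-0.05,0,0,0],[0,0,-0.05,0,0,0],[0,0,-0.05,0,0,0],[0,0,-0.05,0,0,0],[0,0,-0.03,0,0,0],[0,0,0,0,0,-0.0536],[0,0,0,0,0,-0.0536],[0,0,0,0,0,-0.0536],[0,0,0,0,0,-0.0536],[0,0,0,0,0,-0.0536],[0,0,0,0,0,-0.0536],[0,0,0,0,0,-0.0536],[0,0,0,0,0,0]]'; python3 go.py 0.530 0.188 0.18 1
```

```text
clock: 13.85
position: [0.5281, -0.1179, 0.0751]
ee_rot: [1.192, 2.906, 0.0]
force: [-0.1, -0.3, -1.0]
width: 0.366
gripper_force: 15.3
clock: 15.18
position: [0.5278, -0.1181, 0.2074]
ee_rot: [0.019, -3.142, 0.0]
force: [-0.1, 0.8, -0.8]
width: 0.363
gripper_force: 15.0
at [ 0.5278 -0.1181  0.2074] yaw 90.71 tilt [-0. -0. -1.] shift/row [-0.0149  0.7652  0.0684]
```

```bash
python3 -m creep '[[0,0.02,0,0,0,0],[0,0.04,0,0,0,0],[-0.0015,0.06,0,0,0,0],[-0.0015,0.06,0,0,0,0],[-0.0015,0.06,0,0,0,0],[-0.0015,0.06,0,0,0,0],[-0.0015,0.06,0,0,0,0],[-0.0015,0.06,0,0,0,0],[-0.0015,0.06,0,0,0,0],[-0.0015,0.06,0,0,0,0],[-0.0015,0.06,0,0,0,0],[-0.0015,0.06,0,0,0,0],[0,0.06,0,0,0,0],[0,0.03,0,0,0,0],[0,0.015,0,0,0,0],[0,0,0,0,0,0],[0,0,0,0,0,0]]'; python3 go.py 0.530 0.188 0.11 1
```

```text
clock: 16.6
position: [0.5319, 0.1869, 0.2069]
ee_rot: [0.009, -3.141, 0.001]
force: [0.1, -0.8, -0.9]
width: 0.366
gripper_force: 15.0
at [0.5319 0.1869 0.2069] yaw 90.32 tilt [-0.    -0.001 -1.   ] shift/row [0.0046 0.0029 0.2422]
```

```bash
python3 -m creep '[[0.0046,0.0029,0.02,0,0,0],[0,0,0.04,0,0,0],[0,0,0.05,0,0,0],[0,0,0.05,0,0,0],[0,0,0.05,0,0,0],[0,0,0.04,0,0,0],[0,0,0.03,0,0,0],[0,0,0.015,0,0,0],[0,0,0,0,0,0],[0,0,0,0,0,0]]'; python3 go.py 0.530 0.188 0.075 1
python3 - <<'E'
from h import *
save("wrist","w5.png",(200,0,440,300),2)
E
```

```text
clock: 17.43
position: [0.5301, 0.1884, 0.089]
ee_rot: [0.009, -3.141, 0.001]
force: [0.1, 0.5, -1.2]
width: 0.366
gripper_force: 15.0
at [0.5301 0.1884 0.089 ] yaw 90.34 tilt [-0. -0. -1.] shift/row [ 0.0003 -0.0011  0.035 ]
```

View pics/w5.png

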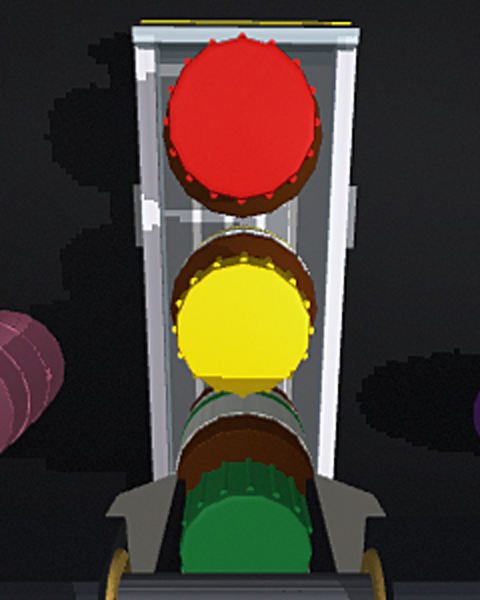

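Green is held centred between the rails behind yellow, whose cap is at crop (245,325). Setting it down, releasing and rising.

```bash
python3 -m creep '[[0,-0.001,0.01,0,0,0],[0,0,0.01,0,0,0],[0,0,0.008,0,0,0],[0,0,0.004,0,0,0],[0,0,0.002,0,0,0],[0,0,0,0,0,0],[0,0,0,0,0,0]]';  python3 -m creep '[[0,0,0,0,0,0],[0,0,0,0,0,0],[0,0,0,0,0,0],[0,0,0,0,0,0]]' -0.5;python3 -m creep '[[0,0,-0.03,0,0,0],[0,0,-0.05,0,0,0],[0,0,-0.06,0,0,0],[0,0,-0.05,0,0,0],[0,0,-0.02,0,0,0],[0,0,0,0,0,0]]';  python3 go.py 0.5485 -0.171 0.16 1
```

```text
clock: 18.07
position: [0.5301, 0.1889, 0.0754]
ee_rot: [-0.011, 3.141, 0.0]
force: [-0.5, 0.6, -0.6]
width: 0.367
gripper_force: 15.0
clock: 18.4
position: [0.5301, 0.189, 0.0755]
ee_rot: [-0.012, 3.141, 0.0]
force: [-1.0, 0.1, 0.4]
width: 0.61
gripper_force: 0.0
clock: 18.9
position: [0.5312, 0.1894, 0.1613]
ee_rot: [-0.012, 3.138, 0.003]
force: [0.0, 0.2, -0.2]
width: 0.752
gripper_force: 0.0
at [0.5312 0.1894 0.1613] yaw 90.42 tilt [ 0.004  0.002 -1.   ] shift/row [-0.0366 -0.9013  0.0017]
```

```bash
python3 -m creep '[[-0.001,-0.03,0,0,0,0],[-0.003,-0.067,0,0,0,0],[-0.003,-0.067,0,0,0,0],[-0.003,-0.067,0,0,0,0],[-0.003,-0.067,0,0,0,0],[-0.003,-0.067,0,0,0,0],[-0.003,-0.067,0,0,0,0],[-0.003,-0.067,0,0,0,0],[-0.003,-0.067,0,0,0,0],[-0.003,-0.067,0,0,0,0],[-0.003,-0.067,0,0,0,0],[-0.003,-0.067,0,0,0,0],[-0.003,-0.067,0,0,0,0],[-0.002,-0.067,0,0,0,0],[0,0,0,0,0,0]]'; python3 -m creep '[[0,0,0,0,0,0.0536],[0,0,0,0,0,0.0536],[0,0,0,0,0,0.0536],[0,0,0,0,0,0.0536],[0,0,0,0,0,0.0536],[0,0,0,0,0,0.0536],[0,0,0,0,0,0.0536],[0,0,0,0,0,0],[0,0,0,0,0,0]]';  python3 go.py 0.5485 -0.170 0.16 1
python3 - <<'E'
from h import *
save("wrist","w6.png",(160,100,480,340),2.5)
E
```

```text
clock: 20.15
position: [0.5459, -0.179, 0.1578]
ee_rot: [-0.001, -3.139, 0.006]
force: [-0.5, 0.4, 0.3]
width: 0.747
gripper_force: 0.0
clock: 20.9
position: [0.5472, -0.1716, 0.1581]
ee_rot: [-1.187, -2.907, 0.002]
force: [0.8, 0.1, -0.5]
width: 0.752
gripper_force: 0.0
at [ 0.5472 -0.1716  0.1581] yaw 45.57 tilt [-0.002 -0.    -1.   ] shift/row [ 0.0005  0.0052 -0.0048]
```

View pics/w6.png

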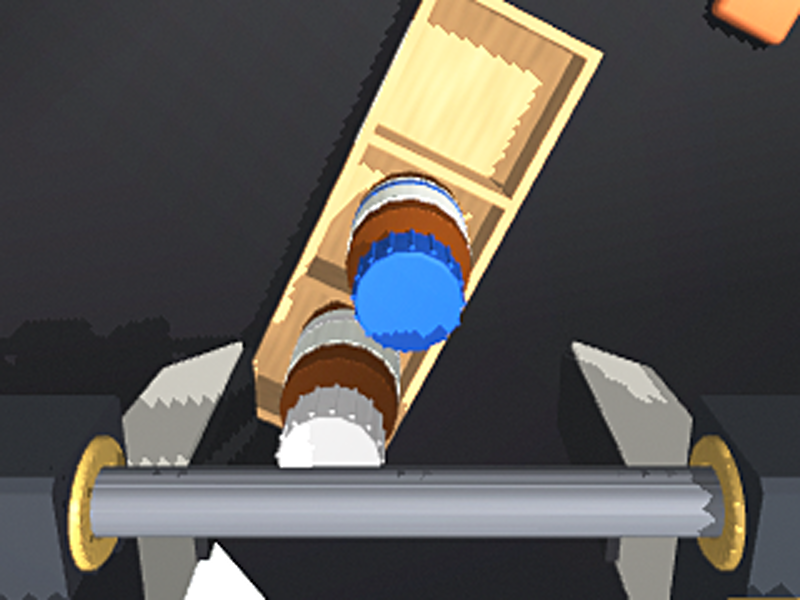

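Blue's cap top is at crop (410,300), image (324,220). White is at crop (332,440), and the green cell is empty.

Run:
```python
from wr import *
o=arm.observe(); d=arm.get_image("wrist")
R=cv2.Rodrigues(np.array(o['ee_rot']))[0]
for n,u,v in [("b",324,220),("w",292.8,276)]:
    p=wray(d,o,u,v,.096); print(n,p.round(4),(R.T@(p-o['position'])/.4).round(4))
```

```text
b [ 0.5517 -0.1731  0.096 ] [-0.0105  0.0051  0.1559]
w [ 0.5689 -0.2255  0.096 ] [-0.1329 -0.0583  0.1558]
```

```bash
python3 -m creep '[[-0.0095,0.0051,0.03,0,0,0],[0,0,0.04,0,0,0],[0,0,0.04,0,0,0],[0,0,0.03,0,0,0],[0,0,0.03,0,0,0],[0,0,0.025,0,0,0],[0,0,0.013,0,0,0],[0,0,0,0,0,0],[0,0,0,0,0,0]]'; python3 go.py 0.5515 -0.173 0.075 1;  python3 -m creep '[[0,0,0,0,0,0],[0,0,0,0,0,0],[0,0,0,0,0,0],[0,0,0,0,0,0],[0,0,0,0,0,0],[0,0,0,0,0,0]]' 1 15
```

```text
clock: 21.75
position: [0.5525, -0.1728, 0.0761]
ee_rot: [-1.192, -2.907, 0.0]
force: [0.8, 0.7, 0.5]
width: 0.754
gripper_force: 0.0
at [ 0.5525 -0.1728  0.0761] yaw 45.4 tilt [-0. -0. -1.] shift/row [ 0.0013 -0.0021  0.0028]
clock: 22.25
position: [0.5524, -0.1727, 0.0763]
ee_rot: [1.192, 2.906, 0.0]
force: [0.5, 0.7, -1.5]
width: 0.366
gripper_force: 15.5
```

```bash
python3 -m creep '[[0,0,-0.02,0,0,0],[0,0,-0.03,0,0,0],[0,0,-0.05,0,0,0],[0,0,-0.05,0,0,0],[0,0,-0.05,0,0,0],[0,0,-0.05,0,0,0],[0,0,-0.05,0,0,0],[0,0,-0.03,0,0,0],[0,0,0,0,0,-0.0536],[0,0,0,0,0,-0.0536],[0,0,0,0,0,-0.0536],[0,0,0,0,0,-0.0536],[0,0,0,0,0,-0.0536],[0,0,0,0,0,-0.0536],[0,0,0,0,0,-0.0536],[0,0,0,0,0,0],[0,0,0,0,0,0]]'; python3 go.py 0.580 0.1885 0.207 1
```

```text
clock: 23.67
position: [0.5523, -0.1729, 0.209]
ee_rot: [-0.005, 3.141, -0.0]
force: [0.1, 0.9, -0.7]
width: 0.366
gripper_force: 14.9
at [ 0.5523 -0.1729  0.209 ] yaw 90.2 tilt [ 0.001 -0.    -1.   ] shift/row [-0.0722  0.9033  0.0049]
```

```bash
python3 -m creep '[[0,0.02,0,0,0,0],[0,0.045,0,0,0,0],[-0.006,0.066,0,0,0,0],[-0.006,0.066,0,0,0,0],[-0.006,0.066,0,0,0,0],[-0.006,0.066,0,0,0,0],[-0.006,0.066,0,0,0,0],[-0.006,0.066,0,0,0,0],[-0.006,0.066,0,0,0,0],[-0.006,0.066,0,0,0,0],[-0.006,0.066,0,0,0,0],[-0.006,0.066,0,0,0,0],[-0.006,0.066,0,0,0,0],[-0.006,0.066,0,0,0,0],[0,0.03,0,0,0,0],[0,0.016,0,0,0,0],[0,0,0,0,0,0],[0,0,0,0,0,0]]'; python3 go.py 0.580 0.1885 0.089 1
```

```text
clock: 25.17
position: [0.5784, 0.1875, 0.2081]
ee_rot: [0.009, -3.141, 0.002]
force: [-0.2, -0.4, -2.0]
width: 0.366
gripper_force: 14.9
at [0.5784 0.1875 0.2081] yaw 90.33 tilt [-0.    -0.001 -1.   ] shift/row [-0.0039  0.0029  0.2978]
```

```bash
python3 -m creep '[[-0.004,0.0029,0.02,0,0,0],[0,0,0.04,0,0,0],[0,0,0.05,0,0,0],[0,0,0.05,0,0,0],[0,0,0.05,0,0,0],[0,0,0.04,0,0,0],[0,0,0.03,0,0,0],[0,0,0.015,0,0,0],[0,0,0,0,0,0],[0,0,0,0,0,0]]'; python3 go.py 0.580 0.1885 0.0763 1
```

```text
clock: 26.0
position: [0.5805, 0.1895, 0.0904]
ee_rot: [-0.01, 3.141, -0.0]
force: [-0.0, 0.4, -1.3]
width: 0.364
gripper_force: 14.9
at [0.5805 0.1895 0.0904] yaw 90.37 tilt [ 0. -0. -1.] shift/row [ 0.0012 -0.0024  0.0353]
```

```bash
python3 -m creep '[[0.001,-0.0024,0.01,0,0,0],[0,0,0.01,0,0,0],[0,0,0.008,0,0,0],[0,0,0.005,0,0,0],[0,0,0.002,0,0,0],[0,0,0,0,0,0],[0,0,0,0,0,0]]';  python3 -m creep '[[0,0,0,0,0,0],[0,0,0,0,0,0],[0,0,0,0,0,0],[0,0,0,0,0,0]]' -0.5;python3 -m creep '[[0,0,-0.03,0,0,0],[0,0,-0.05,0,0,0],[0,0,-0.06,0,0,0],[0,0,-0.05,0,0,0],[0,0,-0.02,0,0,0],[0,0,0,0,0,0]]';  python3 go.py 0.571 -0.229 0.16 1
```

```text
clock: 26.58
position: [0.5798, 0.189, 0.0763]
ee_rot: [-0.011, 3.141, 0.0]
force: [0.1, -0.2, 0.2]
width: 0.363
gripper_force: 14.9
clock: 26.92
position: [0.5798, 0.189, 0.0762]
ee_rot: [-0.011, 3.141, 0.0]
force: [-0.0, 0.5, 0.6]
width: 0.605
gripper_force: 0.0
clock: 27.42
position: [0.5812, 0.1895, 0.1629]
ee_rot: [-0.011, 3.137, 0.003]
force: [-0.2, -0.2, -0.3]
width: 0.748
gripper_force: 0.0
at [0.5812 0.1895 0.1629] yaw 90.42 tilt [ 0.004  0.002 -1.   ] shift/row [ 0.033  -1.046   0.0053]
```

```bash
python3 -m creep '[[0.003,-0.03,0,0,0,0],[0.002,-0.068,0,0,0,0],[0.002,-0.068,0,0,0,0],[0.002,-0.068,0,0,0,0],[0.002,-0.068,0,0,0,0],[0.002,-0.068,0,0,0,0],[0.002,-0.068,0,0,0,0],[0.002,-0.068,0,0,0,0],[0.002,-0.068,0,0,0,0],[0.002,-0.068,0,0,0,0],[0.002,-0.068,0,0,0,0],[0.002,-0.068,0,0,0,0],[0.002,-0.068,0,0,0,0],[0.002,-0.068,0,0,0,0],[0.002,-0.068,0,0,0,0],[0.002,-0.064,0,0,0,0],[0,0,0,0,0,0]]'; python3 -m creep '[[0,0,0,0,0,0.0536],[0,0,0,0,0,0.0536],[0,0,0,0,0,0.0536],[0,0,0,0,0,0.0536],[0,0,0,0,0,0.0536],[0,0,0,0,0,0.0536],[0,0,0,0,0,0.0536],[0,0,0,0,0,0],[0,0,0,0,0,0]]';  python3 go.py 0.571 -0.229 0.16 1
python3 - <<'E'
from h import *
save("wrist","w7.png",(160,100,480,340),2.5)
E
```

```text
clock: 28.83
position: [0.5664, -0.2372, 0.1587]
ee_rot: [-0.001, -3.139, 0.006]
force: [1.1, -1.2, 1.2]
width: 0.752
gripper_force: 0.0
clock: 29.58
position: [0.5685, -0.2296, 0.1589]
ee_rot: [-1.187, -2.906, 0.001]
force: [-0.2, 0.9, -0.1]
width: 0.752
gripper_force: 0.0
at [ 0.5685 -0.2296  0.1589] yaw 45.57 tilt [-0.002  0.    -1.   ] shift/row [-0.0034  0.0056 -0.0027]
```

View pics/w7.png

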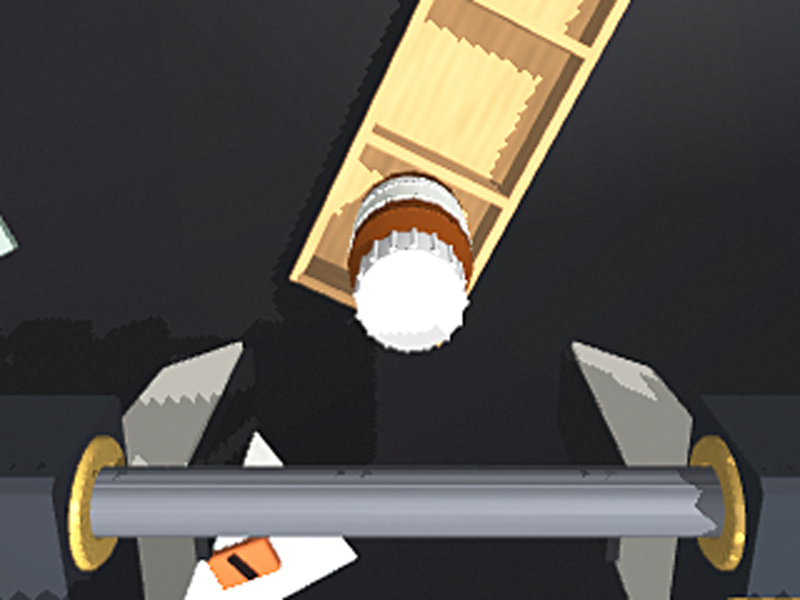

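White's cap is at crop (411,300), the same place blue's was, so the same correction applies.

```bash
python3 -m creep '[[-0.0095,0.0051,0.03,0,0,0],[0,0,0.04,0,0,0],[0,0,0.04,0,0,0],[0,0,0.03,0,0,0],[0,0,0.03,0,0,0],[0,0,0.025,0,0,0],[0,0,0.015,0,0,0],[0,0,0,0,0,0],[0,0,0,0,0,0]]'; python3 go.py 0.573 -0.231 0.075 1;  python3 -m creep '[[0,0,0,0,0,0],[0,0,0,0,0,0],[0,0,0,0,0,0],[0,0,0,0,0,0],[0,0,0,0,0,0],[0,0,0,0,0,0]]' 1 15;  python3 -m creep '[[0,0,-0.02,0,0,0],[0,0,-0.03,0,0,0],[0,0,-0.05,0,0,0],[0,0,-0.05,0,0,0],[0,0,-0.05,0,0,0],[0,0,-0.05,0,0,0],[0,0,-0.05,0,0,0],[0,0,-0.03,0,0,0],[0,0,0,0,0,-0.0536],[0,0,0,0,0,-0.0536],[0,0,0,0,0,-0.0536],[0,0,0,0,0,-0.0536],[0,0,0,0,0,-0.0536],[0,0,0,0,0,-0.0536],[0,0,0,0,0,-0.0536],[0,0,0,0,0,0],[0,0,0,0,0,0]]'; python3 go.py 0.630 0.1885 0.207 1
```

```text
clock: 30.38
position: [0.5738, -0.2308, 0.0761]
ee_rot: [-1.192, -2.907, 0.0]
force: [-0.3, -0.2, 0.9]
width: 0.748
gripper_force: 0.0
at [ 0.5738 -0.2308  0.0761] yaw 45.4 tilt [-0.  0. -1.] shift/row [ 0.001  -0.0017  0.0027]
clock: 30.88
position: [0.5738, -0.2308, 0.0763]
ee_rot: [1.192, 2.906, 0.0]
force: [-0.3, -0.6, -0.9]
width: 0.368
gripper_force: 15.5
clock: 32.3
position: [0.5736, -0.2309, 0.2085]
ee_rot: [-0.005, 3.141, 0.0]
force: [-0.6, 0.2, -0.9]
width: 0.367
gripper_force: 15.0
at [ 0.5736 -0.2309  0.2085] yaw 90.2 tilt [ 0.  0. -1.] shift/row [-0.1446  1.048   0.004 ]
```

```bash
python3 -m creep '[[0,0.02,0,0,0,0],[0,0.045,0,0,0,0],[-0.0105,0.0667,0,0,0,0],[-0.0105,0.0667,0,0,0,0],[-0.0105,0.0667,0,0,0,0],[-0.0105,0.0667,0,0,0,0],[-0.0105,0.0667,0,0,0,0],[-0.0105,0.0667,0,0,0,0],[-0.0105,0.0667,0,0,0,0],[-0.0105,0.0667,0,0,0,0],[-0.0105,0.0667,0,0,0,0],[-0.0105,0.0667,0,0,0,0],[-0.0105,0.0667,0,0,0,0],[-0.0105,0.0667,0,0,0,0],[-0.0105,0.0667,0,0,0,0],[-0.0105,0.0667,0,0,0,0],[0,0.032,0,0,0,0],[0,0.017,0,0,0,0],[0,0,0,0,0,0],[0,0,0,0,0,0]]'; python3 go.py 0.630 0.1885 0.089 1
```

```text
clock: 33.97
position: [0.6293, 0.1874, 0.2081]
ee_rot: [0.009, -3.141, 0.002]
force: [-0.3, -0.8, -1.2]
width: 0.365
gripper_force: 15.0
at [0.6293 0.1874 0.2081] yaw 90.33 tilt [-0.    -0.001 -1.   ] shift/row [-0.0018  0.0031  0.2978]
```

```bash
python3 -m creep '[[-0.002,0.0025,0.02,0,0,0],[0,0,0.04,0,0,0],[0,0,0.05,0,0,0],[0,0,0.05,0,0,0],[0,0,0.05,0,0,0],[0,0,0.04,0,0,0],[0,0,0.03,0,0,0],[0,0,0.015,0,0,0],[0,0,0,0,0,0],[0,0,0,0,0,0]]'; python3 go.py 0.630 0.1885 0.0763 1
python3 - <<'E'
from h import *
save("wrist","w8.png",(200,0,440,300),2)
E
```

```text
clock: 34.8
position: [0.6306, 0.1893, 0.0905]
ee_rot: [-0.01, 3.141, -0.0]
force: [-0.5, 0.4, -1.9]
width: 0.366
gripper_force: 15.0
at [0.6306 0.1893 0.0905] yaw 90.37 tilt [ 0. -0. -1.] shift/row [ 0.0016 -0.002   0.0355]
```

View pics/w8.png

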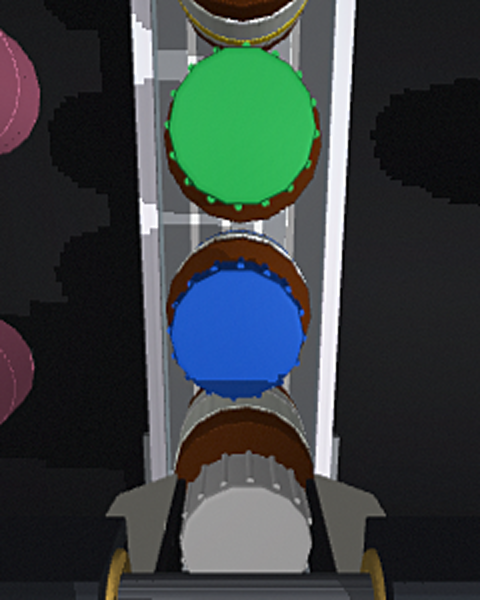

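Yellow's foot, then green (243,125) and blue (238,325), stand in file, with white held right behind blue. Setting it down, releasing and rising clear.

```bash
python3 -m creep '[[0.001,-0.002,0.01,0,0,0],[0,0,0.01,0,0,0],[0,0,0.008,0,0,0],[0,0,0.005,0,0,0],[0,0,0.002,0,0,0],[0,0,0,0,0,0],[0,0,0,0,0,0]]';  python3 -m creep '[[0,0,0,0,0,0],[0,0,0,0,0,0],[0,0,0,0,0,0],[0,0,0,0,0,0]]' -0.5;python3 -m creep '[[0,0,-0.03,0,0,0],[0,0,-0.05,0,0,0],[0,0,-0.06,0,0,0],[0,0,-0.06,0,0,0],[0,0,-0.06,0,0,0],[-0.04,-0.06,-0.03,0,0,0],[-0.04,-0.06,0,0,0,0],[-0.04,-0.06,0,0,0,0],[-0.03,-0.06,0,0,0,0],[0,-0.06,0,0,0,0],[0,-0.06,0,0,0,0],[0,-0.06,0,0,0,0],[0,-0.06,0,0,0,0],[0,-0.06,0,0,0,0],[0,-0.06,0,0,0,0],[0,-0.06,0,0,0,0],[0,-0.04,0,0,0,0],[0,0,0,0,0,0],[0,0,0,0,0,0]]'
python3 - <<'E'
from h import *
save("top","top9.png",(205,130,465,325),3)
E
```

```text
clock: 35.43
position: [0.6299, 0.189, 0.0763]
ee_rot: [-0.011, 3.141, 0.0]
force: [-0.3, -0.8, 0.9]
width: 0.362
gripper_force: 15.0
clock: 35.77
position: [0.6299, 0.1891, 0.0762]
ee_rot: [-0.012, 3.141, 0.0]
force: [0.0, -0.6, 0.3]
width: 0.608
gripper_force: 0.0
clock: 37.35
position: [0.6919, -0.0914, 0.1927]
ee_rot: [-0.009, 3.141, 0.0]
force: [-0.5, 1.2, 0.5]
width: 0.755
gripper_force: 0.0
```

View pics/top9.png

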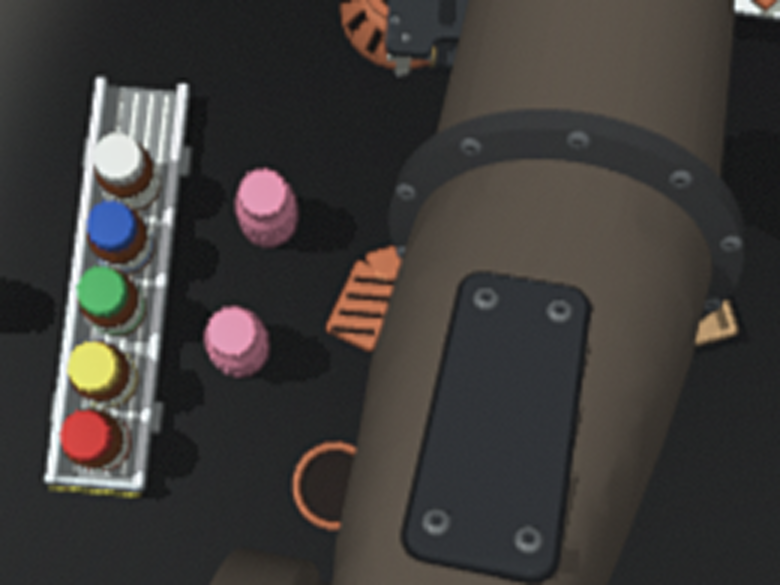

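All five stand in order: red (86,437), yellow (98,367), green (105,291), blue (111,225), white (119,158). I'll check the spacings before handing in.

Run:
```python
from h import *
d=arm.get_image("top"); q=None
for n,u,v in [("r",86,437),("y",98,367),("g",105,291),("b",111,225),("w",119,158)]:
    p=ray(d,205+(u+.5)/3-.5,130+(v+.5)/3-.5,.096); print(n,p.round(4), None if q is None else np.linalg.norm(p-q).round(4)); q=p
```

```text
r [0.4297 0.1867 0.096 ] None
y [0.4786 0.1842 0.096 ] 0.0489
g [0.5324 0.1856 0.096 ] 0.0538
b [0.5801 0.187  0.096 ] 0.0477
w [0.6295 0.187  0.096 ] 0.0495
```

Every spacing is between 48 and 54 mm, under the 62 mm limit, and red is about 6 mm off the stop. The gripper is clear, so I'm handing in.

```bash
python3 -c "
from cell import arm
print(arm.sign_off())"
```

```text
the job is handed in; nothing more can be done
None
```

The job is handed in at about 37 s of the 128 s: red, yellow, green, blue and white stand upright in single file from the front stop, with neighbouring centres 48–54 mm apart, and the pot neck, sherd and cup were left alone.

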